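Put the washed scrub brush into the UV steriliser box

ROBOT

A 7-joint arm with a two-finger parallel gripper is mounted at the origin on a cart in front of the work surface, level with it; the furniture and walls round the work are solid. World frame = base frame: x ahead of the robot, y to its left, z up, the work surface at z = 0. Lengths are in m, angles in rad, forces in N, time in s.
With the tool pointing down it reaches from about 0.35 to 0.775 m from the base axis. Payload 3.1 kg.
Tool frame: the origin (TCP) lies at the very end of the fingers, on their centre line; the grasp point (between the pads) lies 19 mm behind it; z points along the fingers, y is the line along which they close (so a half turn about z gives the same grasp; the last joint's range is limited). The gripper opens to 85 mm and grips with 20 to 120 N. Pads are 22 mm wide; open, the fingers measure 114 mm over their backs; the gripper's body (76 mm by 85 mm) begins 54 mm behind the grasp point. The pads swing forward as they close: fully open they stand 13 mm farther back than shut.
Start: joints at [-1.209, 0.311, 0.014, 1.512, -0.004, 1.319, -0.027], TCP at [0.216, 0.506, 0.231] pointing down, gripper open.
Joint ranges: [-2.7, 2.7], [-0.3, 1.91], [-1.27, 1.3], [0.12, 2.57], [-1.44, 4.58], [0.2, 2.03], [-3.05, 3.05]. Speed limits (rad/s): [2.79, 2.79, 3.14, 3.14, 3.14, 3.14, 3.14].

INTERFACE

Orientations are given as a unit quaternion [w, x, y, z].
In Python, from station import get_state, snapshot, get_calibration, job_done gives the robot as it stands. The module is installed in compiled form; this text tells all that it offers.
- The arm moves only by the tool move_arm, never from a script. Its argument "commands" is a list of rows, each a list of 5 numbers: the shift along the tool's x, y, z in m, then the turn about the tool's z in rad, then the opening, from 0 (shut) to 1 (fully open). In form: [[x, y, z, turn, fingers], ...]. A call has 1 to 5 rows; each row shifts and turns the commanded pose from where the row before left it, along the tool's axes as they then stand; what a row does not reach is not made up. A row lasts 1/10 s, in which the tool goes at most 50 mm and 8.59 degrees, less where a joint would pass 70% of its speed; a pose out of reach is approached as far as the arm can. A call is refused whole if a number of a shift passes 0.05 or a number of a turn 0.15, either way. A call with a gripper value outside its range is refused whole. The fingers move at their own pace and stop on an object; the grip force is fixed at half the most. Time passes only in rows, so rows that do not move let the fingers close. It gives the time, the measured TCP pose, the force, the opening and the grip force at its end, in the units of the state.
- get_state(): the state, without advancing time (a new reading comes with each control period).
- snapshot(name): name is "side" or "top" or "wrist"; returns the picture (384x512x3 uint8, red, green, blue); there is no depth.
- get_calibration(name): a dict with "K" (3x3 intrinsics, pixels), "cam_to_world" (4x4, takes a point from camera to world coordinates); the wrist camera has in their place "mount" (4x4, takes a point from camera to tool coordinates, whose origin is the TCP and whose axes are the flange's). Camera axes: x right, y down, z forward; pixel columns grow to the right and rows downward; lengths in m; the calibration is good to about 2 mm. A picture is of the moment at which its call begins: read the wrist's pose just before it. get_calibration takes no time and is no camera call.
- job_done(): hands the job in; it is judged then, once.
The state is a dict: "clock": time; "joint_pos": joint angles; "joint_vel": joint speeds; "tau": joint torques, N m; "eef_pos": TCP position; "ee_rot": TCP orientation; "ft_force": force on the tool from outside, world axes, zero at the start; "wrist_torque": the same for the moment, N m; "gripper_width": finger opening in m; "grasp_force": force on a finger pad.
Only numpy, scipy, OpenCV 4.12 (cv2) and the standard library are available. Lean on these libraries where they do the work, as an engineer would, in place of code of your own. Each camera call takes 0.05 s, during which the arm holds its last target. There are 200 camera calls.

TASK

Put the wooden scrub brush into the UV steriliser box: pull the round knob on its front out until it clicks (this switches the lamp off and unbolts the cover), slide the cover all the way back to the left and lay the brush lengthwise flat on the floor of the box, bristles down, without letting it drop. Then slide the cover fully shut and push the knob all the way back in, so that the cover is bolted and the lamp is on again. Leave the white mug and the lemon where they are.

Things in the scene. Friction and masses are not known exactly. Their poses are not given: they have to be found in the camera images.
- steriliser: White steriliser box, fixed on the worktop, 162 mm deep (x) x 210 mm long (y) x 77 mm high; origin at worktop level below the chamber's middle; x points from its front (with the knob) to its back, away from the robot at yaw 0, y to its left, z up. Front face at x = -84 mm. The cover's guide rails, top at 77 mm, run along both long sides and on to y = +152 mm.
- tray_floor (a point): Centre of the chamber's bright metal floor, 15 mm above the worktop; axes as the steriliser's. The chamber is 116 mm wide (x from -58 to +58) and 184 mm long (y from -92 to +92), its walls rise to 66 mm above the worktop; it is open only at the top, below the cover. A lamp tube is sunk in the rear wall.
- uv_knob (a joint): Travel of the push-pull knob in m along the steriliser's -x: 0 = in (cover bolted, lamp on), 0.016 = out (cover free, lamp off). Snap switch: a spring holds it at either end with about 8 N, less towards half travel; beyond that it goes on by itself. Pushed in, its bolt enters a hole in the cover's runner and stops the cover; it enters only with the cover within about 4 mm of shut.
- knob_grip (a point): Middle of the black knob's head, on its level axis (along the steriliser's x); moves with it. The head is a disc of 40 mm diameter, 24 mm deep (12 mm either side of this point), axis 46 mm above the worktop; its back is 10 mm off the front face when in, 26 mm when out (an orange band then shows on the stem). When in, this point is at x = -106, y = +45 mm of the steriliser.
- uv_cover (a joint): Travel of the flat cover (dark frame, amber window) in m along the steriliser's +y, to the left: 0 = shut, 0.186 = fully open, stops at both ends. About 2 N of friction; it stays where it is left. Fully open its right edge is at y = +87 mm of the steriliser, so the opening above the chamber runs from y = -92 to +87 mm.
- cover_grip (a point): Middle of the top of the black grip bar on the cover, right of its amber window; moves with it. The bar is 80 mm long (steriliser's x), 14 mm thick (y) and stands 26 mm above the cover, top 99 mm above the worktop. With the cover shut this point is at x = -2, y = -42 mm of the steriliser.
- scrub_brush: Wooden scrub brush with dark blue bristles, lying bristles down, 61 mm wide (its x) x 154 mm long (its y) x 46 mm high; origin at the centre of its underside; about 70 g; grip it across its width. Behind the brush and mug stands a fixed slow cooker (front at world x = 0.49, y -0.29 to 0.09, 227 mm high); wall cabinets hang above z = 0.49 at x > 0.56, y < 0.12.
- mug_white: White mug on the worktop, 82 x 117 (with handle) x 90 mm high, origin in its underside; a bystander. It and the brush may change places.
- lemon: Yellow lemon lying on the worktop, 83 x 58 x 58 mm, origin at its underside; a bystander.

How it is judged:
On the way, in this order (a step that is already met when the one before it is completed fails the run):
1. the knob is pulled out to its detent while the cover is still shut (value of joint uv_knob above 0.014 m and value of joint uv_cover below 0.01 m), for 0.2 s.
2. the cover is slid back (value of joint uv_cover above 0.172 m), for 0.2 s.
3. the brush lies let go on the floor of the chamber, with the cover still back (x of scrub_brush in the frame of steriliser between -0.034 and 0.034 m and y of scrub_brush in the frame of steriliser between -0.024 and 0.024 m and z of scrub_brush in the frame of steriliser below 0.022 m and angle between scrub_brush's own z axis and vertical below 0.12 rad and contact force between the fingers and scrub_brush below 0.1 N and linear speed of scrub_brush below 0.03 m/s and value of joint uv_cover above 0.15 m), for 0.2 s.
4. the cover is slid shut with the knob still out (value of joint uv_cover below 0.005 m and value of joint uv_knob above 0.012 m), for 0.1 s.
At the end, for the whole second after the job is handed in: The knob is pushed in (within 2 mm), the cover is shut (within 5 mm), and the brush rests flat, bristles down and lengthwise on the chamber floor (underside within 7 mm of the floor, tilted less than 0.12 rad, its centre within 34 mm across and 24 mm along of the chamber's middle) (value of joint uv_knob below 0.002 m and value of joint uv_cover below 0.005 m and x of scrub_brush in the frame of steriliser between -0.034 and 0.034 m and y of scrub_brush in the frame of steriliser between -0.024 and 0.024 m and z of scrub_brush in the frame of steriliser below 0.022 m and angle between scrub_brush's own z axis and vertical below 0.12 rad and linear speed of scrub_brush below 0.03 m/s); the robot touches nothing.
It fails at once if the mug is pushed more than 40 mm or tipped over (distance of mug_white from where it was at the start of the episode above 0.04 m or angle between mug_white's own z axis and vertical above 0.5 rad).
It fails at once if the lemon is moved more than 40 mm (distance of lemon from where it was at the start of the episode above 0.04 m).
It fails at once if the brush is dropped into the box from more than about 4 cm (linear speed of scrub_brush above 0.9 m/s and horizontal distance between scrub_brush and tray_floor below 0.08 m and height (world z) of scrub_brush below 0.1 m).
It also fails if it takes over 72 s, if anything falls off the work surface, if the arm or the gripper's body presses on something with over 40 N, if the wrist force passes 120 N, or if a joint passes its speed limit or range.

## Working session

There is one attempt and no reset: what is moved stays moved. The work goes in short steps, Python scripts to look and compute and a tool call to move; the robot and the scene stay as the last step left them, time stands still between calls to the robot, and variables do not carry over. Pictures are saved under pics/ and viewed, at most 10 in all, crops included, and the job is handed in when it is done.

Besides the shell and the picture viewer there is one more tool, called after "Request:" by a JSON object that holds its "name" and its "arguments", one argument or row to a line. move_arm: Moves the arm, as the interface text tells. Its arguments: {"type":"object","properties":{"commands":{"type":"array"}},"required":["commands"]}

```bash
mkdir -p pics; cat > h.py <<'E'
import numpy as np, cv2
from station import *
from scipy.spatial.transform import Rotation as R
def cam(n):
    c=get_calibration(n); K=np.array(c["K"])
    if n=="wrist":
        s=get_state(); T=np.eye(4); q=s["ee_rot"]; T[:3,:3]=R.from_quat([q[1],q[2],q[3],q[0]]).as_matrix(); T[:3,3]=s["eef_pos"]
        return K,T@np.array(c["mount"])
    return K,np.array(c["cam_to_world"])
def ray(K,T,uv):
    d=np.linalg.inv(K)@np.array([uv[0],uv[1],1.]); return T[:3,3],T[:3,:3]@d
def onplane(K,T,uv,z):
    o,d=ray(K,T,uv); return o+d*(z-o[2])/d[2]
def proj(K,T,p):
    q=T[:3,:3].T@(np.asarray(p)-T[:3,3]); q=K@q; return q[:2]/q[2]
def save(im,f): cv2.imwrite("pics/"+f,im[:,:,::-1])
E
python3 - <<'E'
from h import *
s=get_state(); print(s)
ims=[]
for n in ("side","top"):
    im=snapshot(n); save(im,n+"0.png"); K,T=cam(n); print(n,K.round(1).tolist(),T.round(3).tolist())
E
```

```text
{'clock': 0.0, 'joint_pos': array([-1.20869204,  0.31175601,  0.01398776,  1.51308389, -0.00437767,
        1.31920386, -0.02719936]), 'joint_vel': array([-0.00056637, -0.00011327,  0.00027322,  0.00075011,  0.00060068,
       -0.0019519 ,  0.00068547]), 'tau': array([-5.78669528e-05, -3.79911017e+01,  1.45694423e-01, -2.30591708e+01,
        1.21807118e-02,  1.36707330e-02, -1.11491352e-05]), 'eef_pos': array([0.21580799, 0.50508263, 0.2301936 ]), 'ee_rot': array([-1.84109848e-04,  2.00490470e-01,  9.79694905e-01, -1.19628559e-03]), 'ft_force': array([-0.15402118,  0.47174137,  0.73165025]), 'wrist_torque': array([-0.04676258,  0.05094738,  0.01149333]), 'grasp_force': 0.0, 'gripper_width': 0.08541621211782391}
side [[422.4, 0.0, 267.8], [0.0, 422.4, 196.8], [0.0, 0.0, 1.0]] [[0.997, -0.035, 0.07, 0.389], [-0.078, -0.368, 0.927, -1.25], [-0.006, -0.929, -0.37, 0.557], [0.0, 0.0, 0.0, 1.0]]
top [[495.3, 0.0, 259.0], [0.0, 495.3, 191.3], [0.0, 0.0, 1.0]] [[-0.015, -0.997, 0.073, 0.37], [-1.0, 0.015, 0.005, -0.041], [-0.006, -0.073, -0.997, 1.364], [0.0, 0.0, 0.0, 1.0]]
```

View pics/top0.png

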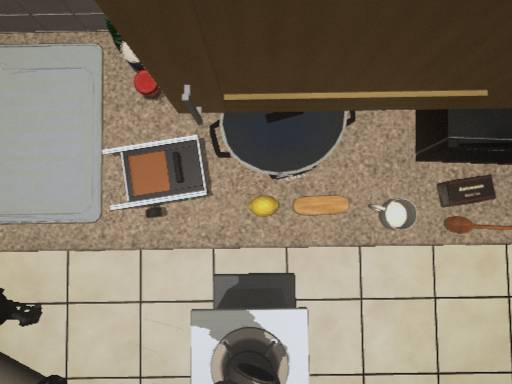

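View pics/side0.png

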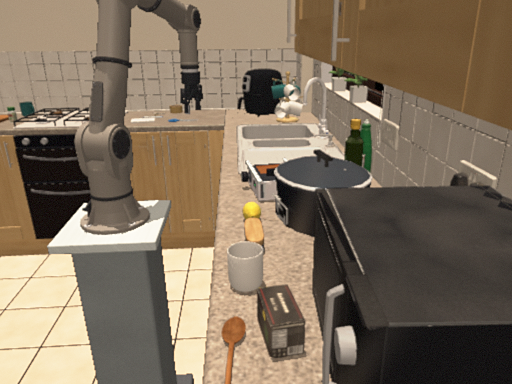

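The top view shows the box around (165,172), knob (154,211), lemon (264,206), brush (321,205), mug (397,213). I'll measure these by colour.

```bash
python3 - <<'E'
from h import *
im=cv2.imread("pics/top0.png")[:,:,::-1]; K,T=cam("top")
hsv=cv2.cvtColor(np.ascontiguousarray(im),cv2.COLOR_RGB2HSV)
def comp(m,roi,z,name):
    x0,y0,x1,y1=roi; mm=np.zeros(m.shape,np.uint8); mm[y0:y1,x0:x1]=m[y0:y1,x0:x1]
    n,l,st,c=cv2.connectedComponentsWithStats(mm); i=1+np.argmax(st[1:,4])
    pts=np.argwhere(l==i)[:,::-1].astype(np.float32)
    P=np.array([onplane(K,T,p,z) for p in pts])[:,:2].astype(np.float32)
    r=cv2.minAreaRect(P); print(name,st[i],c[i].round(1),"mean",P.mean(0).round(4),"rect",np.round(r[0],4),np.round(r[1],4),round(r[2],1))
H,S,V=[hsv[...,i] for i in range(3)]
comp((H<18)&(S>140)&(V>60),(110,130,200,210),.073,"window")
comp(V<50,(165,140,190,190),.099,"bar")
comp(V<70,(140,203,170,222),.046,"knob")
comp((H<22)&(S>80)&(V>120),(285,190,355,220),.046,"brush")
comp((H>20)&(H<35)&(S>150),(240,190,285,220),.029,"lemon")
comp((S<40)&(V>150),(365,190,420,235),.09,"mug")
comp((S<40)&(V>150),(98,125,212,215),.077,"white")
cv2.imwrite("pics/c.png",np.hstack([cv2.resize(im[120:225,95:215,::-1],None,fx=3.3,fy=3.3,interpolation=3),cv2.resize(im[120:225,245:365,::-1],None,fx=3.3,fy=3.3,interpolation=3)]))
E
```

```text
window [ 128  151   42   45 1433] [148.6 172.6] mean [0.5186 0.254 ] rect [0.5188 0.2539] [0.1044 0.0953] 8.5
bar [173 152  11  31 129] [178.5 164.8] mean [0.5347 0.171 ] rect [0.5294 0.1727] [0.0793 0.0186] 7.9
knob [146 203  16  15 151] [153.7 210.9] mean [0.4189 0.2465] rect [0.4214 0.247 ] [0.0369 0.04  ] 0.1
brush [ 293  192   57   25 1028] [321.1 204.5] mean [ 0.4292 -0.1993] rect [ 0.4307 -0.199 ] [0.06   0.1501] 4.3
lemon [249 196  30  20 442] [263.5 205.5] mean [ 0.4296 -0.0461] rect [ 0.431  -0.0462] [0.063  0.0629] 44.2
mug [375 201  32  28 467] [394.4 213.7] mean [ 0.4007 -0.3815] rect [ 0.4076 -0.3771] [0.0819 0.0577] 39.7
white [  98  125  109   90 1382] [146.8 170.3] mean [0.5245 0.258 ] rect [0.5304 0.2448] [0.2346 0.2821] 0.5
```

View pics/c.png

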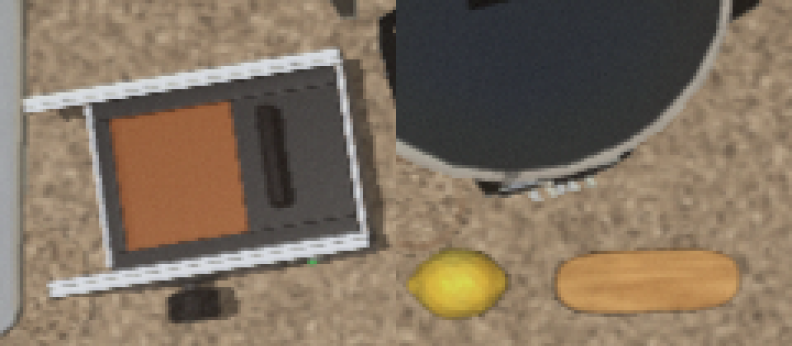

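```bash
cat >> h.py <<'E'
def fit(loc,w):
    loc=np.array(loc,float);w=np.array(w,float); a=(loc-loc.mean(0));b=(w-w.mean(0))
    yaw=np.arctan2((a[:,0]*b[:,1]-a[:,1]*b[:,0]).sum(),(a*b).sum())
    Rm=np.array([[np.cos(yaw),-np.sin(yaw)],[np.sin(yaw),np.cos(yaw)]]); t=w.mean(0)-Rm@loc.mean(0)
    return yaw,t,((loc@Rm.T+t-w)*1000).round(1)
E
python3 - <<'E'
from h import *
im=cv2.imread("pics/top0.png")[:,:,::-1]; K,T=cam("top")
f=lambda u,v:onplane(K,T,(95+u/3.3-.5,120+v/3.3-.5),.077)[:2]
w=[f(341,50),f(369,246),f(24,98),f(50,298)]
loc=[(.078,-.105),(-.084,-.105),(.078,.152),(-.084,.152)]
yaw,t,res=fit(loc,w); print("box",yaw,t,res.tolist())
c,s=np.cos(yaw),np.sin(yaw)
for n,x,y in (("knob",-.106,.045),("bar",-.002,-.042)): print(n,t+[c*x-s*y,s*x+c*y])
hsv=cv2.cvtColor(np.ascontiguousarray(im),cv2.COLOR_RGB2HSV);m=((hsv[...,0]<22)&(hsv[...,1]>80)&(hsv[...,2]>120)).astype(np.uint8)
mm=np.zeros_like(m);mm[190:220,288:355]=m[190:220,288:355]
M=cv2.moments(mm,True);print("brush img ang deg",np.degrees(.5*np.arctan2(2*M['mu11'],M['mu20']-M['mu02'])))
print(onplane(K,T,(M['m10']/M['m00'],M['m01']/M['m00']),.046))
E
```

```text
box 0.13958367019411871 [0.52633028 0.21640496] [[1.7, -0.4], [-1.9, -1.7], [0.5, 1.4], [-0.4, 0.7]]
knob [0.41510035 0.24621942]
bar [0.53019323 0.17453519]
brush img ang deg -1.793726664524347
[ 0.42949897 -0.19899537  0.046     ]
```

Request:
{"name": "move_arm", "arguments": {
  "commands": [
    [0,0,0,-0.136,1],
    [0,0,0,-0.136,1],
    [0,0,0,-0.136,1],
    [0,0,0,-0.136,1]
  ]
}}

```text
clock: 0.5
eef_pos: [0.2159, 0.5054, 0.2306]
ee_rot: [-0.0, -0.073, 0.997, -0.001]
ft_force: [-0.6, -0.2, -0.1]
gripper_width: 0.0854
grasp_force: 0.0
```

Request:
{"name": "move_arm", "arguments": {
  "commands": [
    [-0.027,-0.047,0.005,0,1],
    [-0.027,-0.047,0.005,0,1],
    [-0.027,-0.047,0.005,0,1],
    [-0.027,-0.047,0.005,0,1],
    [-0.027,-0.047,0.005,0,1]
  ]
}}

```text
clock: 1.0
eef_pos: [0.3697, 0.3074, 0.2079]
ee_rot: [-0.0, -0.07, 0.998, -0.0]
ft_force: [1.0, 0.7, 0.1]
gripper_width: 0.0857
grasp_force: 0.0
```

Request:
{"name": "move_arm", "arguments": {
  "commands": [
    [-0.027,-0.047,0.005,0,1],
    [0,0,0,0,1],
    [0,0,0,0,1]
  ]
}}

```text
clock: 1.3
eef_pos: [0.4001, 0.2685, 0.2032]
ee_rot: [-0.001, -0.068, 0.998, -0.0]
ft_force: [-1.1, 0.8, -0.1]
gripper_width: 0.0857
grasp_force: 0.0
```

```bash
cat >> h.py <<'E'
def pose():
    s=get_state();q=s["ee_rot"];Rm=R.from_quat([q[1],q[2],q[3],q[0]]).as_matrix();return s,Rm,s["eef_pos"]
def go(x,y,z,az=None):
    s,Rm,p=pose(); a=np.arctan2(Rm[1,1],Rm[0,1]); 
    print("pos",p.round(4),"az",a.round(4),"F",s["ft_force"].round(1),"w",round(s["gripper_width"],4),"t",s["clock"])
    turn=0 if az is None else a-az
    Rn=Rm@R.from_euler('z',turn).as_matrix()
    print("turn first",round(turn,4),"then shift",(Rn.T@(np.array([x,y,z])-p)).round(4))
E
python3 - <<'E'
from h import *
go(.417,.246,.2,1.711)
K,T=cam("wrist");im=snapshot("wrist");save(im,"w1.png")
for n,p in (("knob",(.4165,.246,.046)),("bar",(.530,.1735,.099)),("tcp",pose()[2])): print(n,proj(K,T,p).round(1))
E
```

```text
pos [0.4001 0.2685 0.2032] az 1.7067 F [-1.1  0.8 -0.1] w 0.0857 t 1.3
turn first -0.0043 then shift [-0.0136 -0.0246  0.0032]
knob [231.7 188.8]
bar [149.8 292.8]
tcp [256.3 237.5]
```

View pics/w1.png

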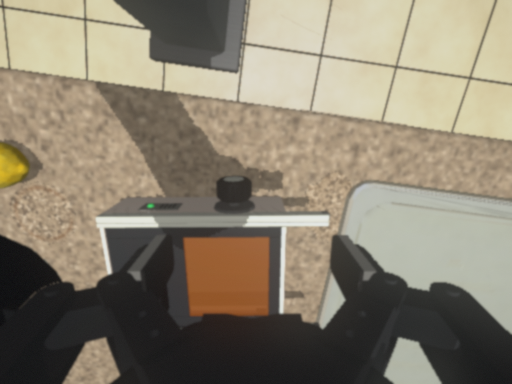

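Picture shows the knob at (235,188), 2–3 px from prediction; front rail edge at v≈214, u 98–329. Closing in at hover and checking.

Request:
{"name": "move_arm", "arguments": {
  "commands": [
    [-0.014,-0.024,0.013,-0.004,1],
    [0,0,0,0,1],
    [0,0,0,0,1]
  ]
}}

```text
clock: 1.65
eef_pos: [0.4158, 0.2495, 0.1904]
ee_rot: [-0.001, -0.073, 0.997, 0.0]
ft_force: [-0.1, 0.9, -0.4]
gripper_width: 0.0855
grasp_force: 0.0
```

```bash
python3 - <<'E'
from h import *
go(.4155,.247,.03,1.711)
K,T=cam("wrist");im=snapshot("wrist");save(im,"w2.png")
for n,p in (("knob",(.4155,.2465,.046)),("tcp",pose()[2])): print(n,proj(K,T,p).round(1))
yaw=.14;c,s=np.cos(yaw),np.sin(yaw)
for x,y,z in ((-.084,-.105,.077),(-.084,.152,.077),(-.094,.045,.066),(-.118,.045,.066),(-.106,.025,.046),(-.106,.065,.046)):
    print(x,y,z,proj(K,T,(.5263+c*x-s*y,.2164+s*x+c*y,z)).round(1))
cv2.imwrite("pics/w2c.png",cv2.resize(im[130:280,60:360,::-1],None,fx=2.6,fy=2.6,interpolation=3))
E
```

```text
pos [0.4158 0.2495 0.1904] az 1.7166 F [-0.1  0.9 -0.4] w 0.0855 t 1.65
turn first 0.0056 then shift [ 0.0004 -0.0025  0.1604]
knob [249.9 179.9]
tcp [254.2 238.8]
-0.084 -0.105 0.077 [102.3 206.7]
-0.084 0.152 0.077 [354.2 208.1]
-0.094 0.045 0.066 [249.5 195. ]
-0.118 0.045 0.066 [249.5 172.6]
-0.106 0.025 0.046 [231.6 179.4]
-0.106 0.065 0.046 [267.7 179.6]
```

View pics/w2c.png

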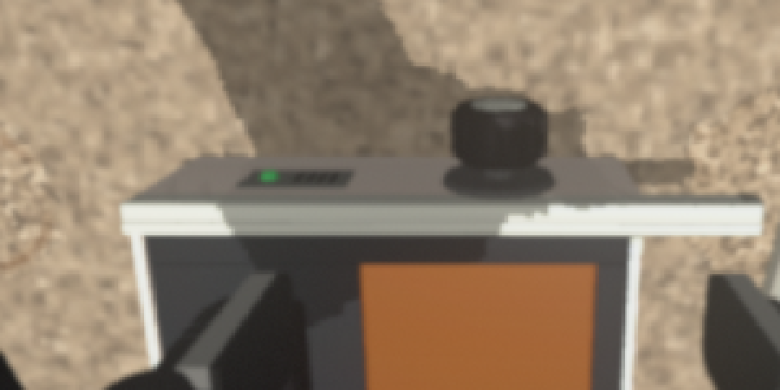

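Knob head centred at u≈252 against 249.7 predicted (≈2 mm further left), front edge v≈208 as predicted. Descending around the knob.

Request:
{"name": "move_arm", "arguments": {
  "commands": [
    [0.003,-0.001,0.04,0.006,1],
    [0,0,0.04,0,1],
    [0,0,0.04,0,1],
    [0,0,0.03,0,1],
    [0,0,0.016,0,1]
  ]
}}

```text
clock: 2.2
eef_pos: [0.4112, 0.2479, 0.0224]
ee_rot: [-0.002, -0.071, 0.997, -0.0]
ft_force: [-0.8, -0.4, 0.2]
gripper_width: 0.0856
grasp_force: 0.0
```

Request:
{"name": "move_arm", "arguments": {
  "commands": [
    [0,0,0,0,1],
    [0,0,0,0,0.6],
    [0,0,0,0,0.3],
    [0,0,0,0,0.3],
    [0,0,0,0,0.3]
  ]
}}

```text
clock: 2.7
eef_pos: [0.4148, 0.2491, 0.0267]
ee_rot: [0.001, -0.069, 0.998, 0.002]
ft_force: [-2.3, 2.1, 5.4]
gripper_width: 0.0383
grasp_force: 59.6
```

```bash
python3 - <<'E'
from h import *
go(.4125,.2485,.024,1.711)
E
```

```text
pos [0.4148 0.2491 0.0267] az 1.7092 F [-2.3  2.1  5.4] w 0.0383 t 2.7
turn first -0.0018 then shift [ 0.0023 -0.0003  0.0027]
```

Request:
{"name": "move_arm", "arguments": {
  "commands": [
    [0.005,0,0,0,0.3],
    [0.006,0,0,0,0.3],
    [0.006,0,0,0,0.3],
    [0.003,0,0,0,0.3],
    [0,0,0,0,0.3]
  ]
}}

```text
clock: 3.2
eef_pos: [0.3989, 0.2469, 0.0268]
ee_rot: [0.005, -0.069, 0.998, 0.003]
ft_force: [6.3, 3.6, -1.7]
gripper_width: 0.0382
grasp_force: 64.1
```

Request:
{"name": "move_arm", "arguments": {
  "commands": [
    [0.002,0,0,0,0.3],
    [0.002,0,0,0,0.3],
    [0,0,0,0,0.3]
  ]
}}

```text
clock: 3.5
eef_pos: [0.3989, 0.2469, 0.0269]
ee_rot: [0.009, -0.068, 0.998, 0.004]
ft_force: [13.6, 6.0, -10.2]
gripper_width: 0.0378
grasp_force: 63.3
```

Request:
{"name": "move_arm", "arguments": {
  "commands": [
    [0,0,0,0,1],
    [0,0,0,0,1],
    [0,0,0,0,1],
    [0,0,0,0,1],
    [0,0,0,0,1]
  ]
}}

```text
clock: 4.0
eef_pos: [0.3898, 0.2433, 0.0246]
ee_rot: [-0.0, -0.069, 0.998, -0.0]
ft_force: [-1.2, 0.8, 0.8]
gripper_width: 0.0853
grasp_force: 0.0
```

Request:
{"name": "move_arm", "arguments": {
  "commands": [
    [0,0,-0.02,0,1],
    [0,0,-0.04,0,1],
    [0,0,-0.05,0,1],
    [0,0,-0.05,0,1],
    [0,0,0,0,1]
  ]
}}

```text
clock: 4.5
eef_pos: [0.3947, 0.2465, 0.192]
ee_rot: [0.007, -0.069, 0.998, 0.004]
ft_force: [0.9, 0.7, 0.2]
gripper_width: 0.0856
grasp_force: 0.0
```

```bash
python3 - <<'E'
from h import *
go(.530,.175,.2,1.711)
K,T=cam("wrist");im=snapshot("wrist");save(im,"w3.png")
cv2.imwrite("pics/w3c.png",cv2.resize(im[130:380,60:460,::-1],None,fx=1.9,fy=1.9,interpolation=3))
yaw=.14;c,s=np.cos(yaw),np.sin(yaw)
for x,y,z in ((-.084,-.105,.077),(-.084,.152,.077),(-.11,.045,.066),(-.134,.045,.066)):
    print(x,y,z,proj(K,T,(.5263+c*x-s*y,.2164+s*x+c*y,z)).round(1))
E
```

```text
pos [0.3947 0.2465 0.192 ] az 1.7092 F [0.9 0.7 0.2] w 0.0856 t 4.5
turn first -0.0018 then shift [-0.1241 -0.0896 -0.0069]
-0.084 -0.105 0.077 [105.4 225. ]
-0.084 0.152 0.077 [350.7 223.9]
-0.11 0.045 0.066 [248.8 197.5]
-0.134 0.045 0.066 [248.7 175.5]
```

View pics/w3c.png

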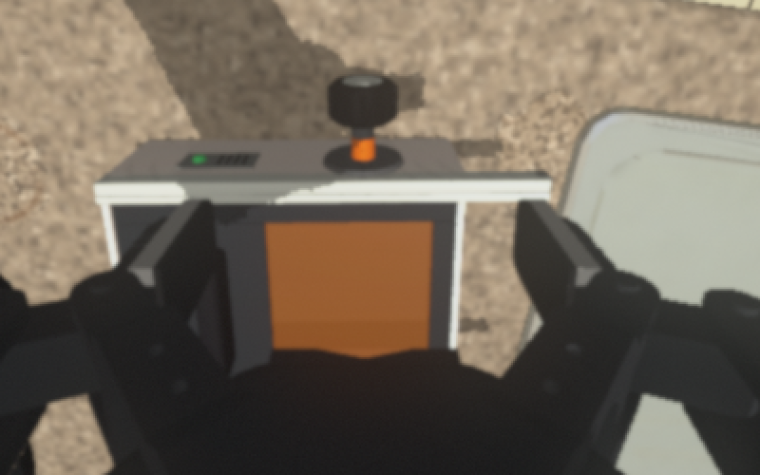

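The knob is out: orange band visible at crop (363,150). Going to the cover grip.

Request:
{"name": "move_arm", "arguments": {
  "commands": [
    [-0.031,-0.022,0,0,1],
    [-0.031,-0.022,0,0,1],
    [-0.031,-0.022,0,0,1],
    [-0.031,-0.023,0,0,1],
    [0,0,0,0,1]
  ]
}}

```text
clock: 5.05
eef_pos: [0.5288, 0.1665, 0.1826]
ee_rot: [0.0, -0.065, 0.998, -0.003]
ft_force: [0.6, -0.5, -0.1]
gripper_width: 0.0858
grasp_force: 0.0
```

```bash
python3 - <<'E'
from h import *
go(.530,.175,.082,1.711)
E
```

```text
pos [0.5288 0.1665 0.1826] az 1.7002 F [ 0.6 -0.5 -0.1] w 0.0858 t 5.05
turn first -0.0108 then shift [-0.0024  0.0088  0.1006]
```

Request:
{"name": "move_arm", "arguments": {
  "commands": [
    [-0.002,0.009,0.03,-0.01,1],
    [0,0,0.03,0,1],
    [0,0,0.03,0,1],
    [0,0,0.01,0,0.8],
    [0,0,0,0,0.5]
  ]
}}

```text
clock: 5.55
eef_pos: [0.5235, 0.1812, 0.0823]
ee_rot: [-0.003, -0.074, 0.997, -0.001]
ft_force: [-0.6, -0.3, 0.6]
gripper_width: 0.0591
grasp_force: 0.0
```

Request:
{"name": "move_arm", "arguments": {
  "commands": [
    [0,0,0,0,0.1],
    [0,0,0,0,0],
    [0,0,0,0,0],
    [0,0,0,0,0],
    [0,0,0,0,0]
  ]
}}

```text
clock: 6.05
eef_pos: [0.5275, 0.1813, 0.0867]
ee_rot: [0.002, -0.074, 0.997, 0.0]
ft_force: [-1.4, -1.2, 5.9]
gripper_width: 0.0123
grasp_force: 62.2
```

```bash
python3 - <<'E'
from h import *
go(.5038,.3592,.082,1.711)
E
```

```text
pos [0.5275 0.1813 0.0867] az 1.7182 F [-1.4 -1.2  5.9] w 0.0123 t 6.05
turn first 0.0072 then shift [-0.0014  0.1794  0.0047]
```

Request:
{"name": "move_arm", "arguments": {
  "commands": [
    [0,0.02,0,0.007,0],
    [0,0.035,0,0,0],
    [0,0.035,0,0,0],
    [0,0.035,0,0,0],
    [0,0.035,0,0,0]
  ]
}}

```text
clock: 6.55
eef_pos: [0.5047, 0.3389, 0.0868]
ee_rot: [0.001, -0.07, 0.998, -0.001]
ft_force: [-0.7, -5.3, 7.1]
gripper_width: 0.0123
grasp_force: 62.4
```

Request:
{"name": "move_arm", "arguments": {
  "commands": [
    [0,0.015,0,0,0],
    [0,0.008,0,0,0],
    [0,0,0,0,0],
    [0,0,0,0,0]
  ]
}}

```text
clock: 6.95
eef_pos: [0.5014, 0.3618, 0.0867]
ee_rot: [0.001, -0.07, 0.998, -0.0]
ft_force: [-1.1, -2.8, 8.0]
gripper_width: 0.0124
grasp_force: 62.5
```

```bash
python3 - <<'E'
from h import *
go(.5038,.3592,.082,1.711)
E
```

```text
pos [0.5014 0.3618 0.0867] az 1.7115 F [-1.1 -2.8  8. ] w 0.0124 t 6.95
turn first 0.0005 then shift [-0.002  -0.0029  0.0047]
```

Request:
{"name": "move_arm", "arguments": {
  "commands": [
    [0,0.005,0,0,0],
    [0,0.004,0,0,0],
    [0,0,0,0,0]
  ]
}}

```text
clock: 7.25
eef_pos: [0.5014, 0.3619, 0.0867]
ee_rot: [-0.0, -0.068, 0.998, -0.007]
ft_force: [-3.3, -14.9, 14.4]
gripper_width: 0.0121
grasp_force: 63.3
```

Request:
{"name": "move_arm", "arguments": {
  "commands": [
    [0,-0.006,0,0,0.8],
    [0,0,0,0,0.8],
    [0,0,0,0,0.8],
    [0,0,-0.02,0,0.8],
    [0,0,-0.05,0,0.8]
  ]
}}

```text
clock: 7.75
eef_pos: [0.4954, 0.3649, 0.1497]
ee_rot: [-0.006, -0.072, 0.997, -0.003]
ft_force: [0.1, 0.8, 0.7]
gripper_width: 0.0683
grasp_force: 0.0
```

Request:
{"name": "move_arm", "arguments": {
  "commands": [
    [0,0,-0.05,0.143,0.85],
    [0,0,-0.05,0.143,0.85],
    [0,0,0,0.143,0.85],
    [0,0,0,0.143,0.85],
    [0,0,0,0.143,0.85]
  ]
}}

```text
clock: 8.25
eef_pos: [0.4991, 0.3675, 0.2551]
ee_rot: [-0.0, 0.285, 0.959, 0.001]
ft_force: [-0.6, -0.6, -0.4]
gripper_width: 0.0724
grasp_force: 0.0
```

Request:
{"name": "move_arm", "arguments": {
  "commands": [
    [0,0,0,0.143,0.85],
    [0,0,0,0.143,0.85],
    [0,0,0,0.143,0.85],
    [0,0,0,0.143,0.85],
    [0,0,0,0.143,0.85]
  ]
}}

```text
clock: 8.75
eef_pos: [0.499, 0.3674, 0.2543]
ee_rot: [-0.001, 0.602, 0.798, 0.0]
ft_force: [-1.0, 0.3, 0.0]
gripper_width: 0.0725
grasp_force: 0.0
```

Request:
{"name": "move_arm", "arguments": {
  "commands": [
    [0,0,0,0.143,0.85],
    [0,0,0,0.143,0.85],
    [0,0,0,0,0.85]
  ]
}}

```text
clock: 9.05
eef_pos: [0.499, 0.3672, 0.2542]
ee_rot: [-0.0, 0.708, 0.707, -0.0]
ft_force: [-0.4, -0.5, -0.1]
gripper_width: 0.0726
grasp_force: 0.0
```

```bash
python3 - <<'E'
from h import *
go(.4295,-.199,.25,.016)
E
```

```text
pos [0.499  0.3672 0.2542] az -0.0016 F [-0.4 -0.5 -0.1] w 0.0726 t 9.05
turn first -0.0176 then shift [-0.5651 -0.0785  0.0041]
```

Request:
{"name": "move_arm", "arguments": {
  "commands": [
    [-0.047,-0.0065,0,-0.018,0.85],
    [-0.047,-0.0065,0,0,0.85],
    [-0.047,-0.0065,0,0,0.85],
    [-0.047,-0.0065,0,0,0.85],
    [-0.047,-0.0065,0,0,0.85]
  ]
}}

```text
clock: 9.55
eef_pos: [0.4692, 0.1295, 0.2548]
ee_rot: [-0.0, 0.7, 0.714, 0.001]
ft_force: [0.6, 0.1, 0.4]
gripper_width: 0.0729
grasp_force: 0.0
```

Request:
{"name": "move_arm", "arguments": {
  "commands": [
    [-0.047,-0.0065,0,0,0.85],
    [-0.047,-0.0065,0,0,0.85],
    [-0.047,-0.0065,0,0,0.85],
    [-0.047,-0.0065,0,0,0.85],
    [-0.047,-0.0065,0,0,0.85]
  ]
}}

```text
clock: 10.05
eef_pos: [0.4404, -0.1059, 0.2551]
ee_rot: [0.0, 0.7, 0.714, 0.001]
ft_force: [1.7, -0.3, 0.6]
gripper_width: 0.0725
grasp_force: 0.0
```

Request:
{"name": "move_arm", "arguments": {
  "commands": [
    [-0.047,-0.0065,0,0,0.85],
    [-0.047,-0.0065,0,0,0.85],
    [0,0,0,0,0.85],
    [0,0,0,0,0.85]
  ]
}}

```text
clock: 10.45
eef_pos: [0.4287, -0.1999, 0.2548]
ee_rot: [0.0, 0.702, 0.712, 0.0]
ft_force: [1.2, 0.1, -0.7]
gripper_width: 0.0726
grasp_force: 0.0
```

```bash
python3 - <<'E'
from h import *
go(.4295,-.199,.022,.016)
K,T=cam("wrist");im=snapshot("wrist");save(im,"w4.png")
hsv=cv2.cvtColor(im,cv2.COLOR_RGB2HSV);m=((hsv[...,0]<22)&(hsv[...,1]>95)&(hsv[...,2]>110)).astype(np.uint8)
m=cv2.morphologyEx(m,cv2.MORPH_OPEN,np.ones((5,5)))
n,l,st,c=cv2.connectedComponentsWithStats(m)
for i in np.argsort(-st[1:,4])[:2]+1:
    P=np.array([onplane(K,T,p,.046)[:2] for p in np.argwhere(l==i)[:,::-1]]); w,V=np.linalg.eigh(np.cov(P.T)); v=V[:,1]
    print(st[i],P.mean(0).round(4),P.min(0).round(4),P.max(0).round(4),"yaw",np.arctan2(-v[0]*np.sign(v[1]),abs(v[1])).round(3))
print(proj(K,T,(.4295,-.199,.046)))
E
```

```text
pos [ 0.4287 -0.1999  0.2548] az 0.0135 F [ 1.2  0.1 -0.7] w 0.0726 t 10.45
turn first -0.0025 then shift [0.0008 0.0006 0.2328]
[ 232  110   39  109 3708] [ 0.4295 -0.1937] [ 0.4035 -0.2709] [ 0.4551 -0.1243] yaw 0.021
[496 283  14  17 163] [ 0.8201 -0.3878] [ 0.8065 -0.4016] [ 0.8326 -0.3728] yaw 0.632
[251.46339917 168.14189025]
```

View pics/w4.png

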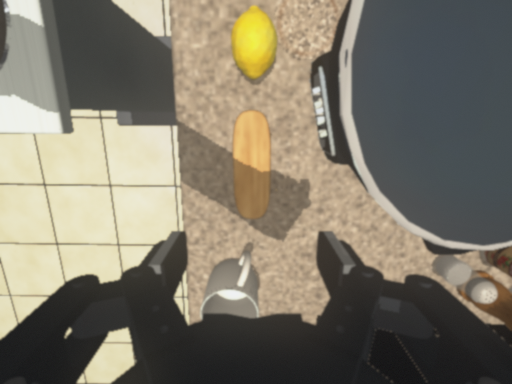

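Brush at (251,164) is right under the gripper, measured centre (0.4295,-0.198) confirmed; lemon and mug handle are clear of the fingers. Descending.

Request:
{"name": "move_arm", "arguments": {
  "commands": [
    [0.002,0.001,0.05,-0.003,0.85],
    [0,0,0.05,0,0.85],
    [0,0,0.05,0,0.85],
    [0,0,0.04,0,0.85],
    [0,0,0.02,0,0.85]
  ]
}}

```text
clock: 11.0
eef_pos: [0.4282, -0.1926, 0.0409]
ee_rot: [-0.004, 0.699, 0.715, -0.001]
ft_force: [0.5, -0.4, -1.1]
gripper_width: 0.0724
grasp_force: 0.0
```

```bash
python3 - <<'E'
from h import *
go(.4295,-.198,.012,.016)
E
```

```text
pos [ 0.4282 -0.1926  0.0409] az 0.0236 F [ 0.5 -0.4 -1.1] w 0.0724 t 11.0
turn first 0.0076 then shift [-0.0055  0.0014  0.0289]
```

Request:
{"name": "move_arm", "arguments": {
  "commands": [
    [-0.003,0.001,0.015,0,0.85],
    [0,0,0.013,0,0.85],
    [0,0,0,0,0.85],
    [0,0,0,0,0.6],
    [0,0,0,0,0.5]
  ]
}}

```text
clock: 11.5
eef_pos: [0.4317, -0.2003, 0.0185]
ee_rot: [0.001, 0.701, 0.713, 0.001]
ft_force: [-1.7, 1.3, 3.7]
gripper_width: 0.0517
grasp_force: 61.5
```

Request:
{"name": "move_arm", "arguments": {
  "commands": [
    [0,0,0,0,0.5],
    [0,0,0,0,0.5],
    [0,0,0,0,0.5]
  ]
}}

```text
clock: 11.8
eef_pos: [0.4317, -0.2003, 0.0184]
ee_rot: [0.001, 0.701, 0.713, 0.001]
ft_force: [-1.4, 0.9, 5.9]
gripper_width: 0.0515
grasp_force: 61.9
```

```bash
python3 - <<'E'
from h import *
go(.4295,-.198,.012,.016)
print(pose()[0]["grasp_force"])
E
```

```text
pos [ 0.4317 -0.2003  0.0184] az 0.0174 F [-1.4  0.9  5.9] w 0.0515 t 11.8
turn first 0.0014 then shift [ 0.0023 -0.0022  0.0064]
61.8762177368626
```

Request:
{"name": "move_arm", "arguments": {
  "commands": [
    [0,0,-0.02,0,0.5],
    [0,0,-0.04,0,0.5],
    [0,0,-0.04,0,0.5],
    [0,0,-0.04,0,0.5],
    [0,0,-0.03,0,0.5]
  ]
}}

```text
clock: 12.3
eef_pos: [0.4319, -0.2009, 0.1902]
ee_rot: [0.002, 0.701, 0.713, 0.001]
ft_force: [0.5, -0.7, -1.1]
gripper_width: 0.0515
grasp_force: 62.5
```

Request:
{"name": "move_arm", "arguments": {
  "commands": [
    [0.03,0,0,0,0.5],
    [0.045,0,0,0,0.5],
    [0.045,0,0,0,0.5],
    [0.045,0,0,0,0.5],
    [0.045,0,0,0,0.5]
  ]
}}

```text
clock: 12.8
eef_pos: [0.4274, 0.0116, 0.1879]
ee_rot: [0.0, 0.701, 0.713, 0.002]
ft_force: [0.7, 0.3, -0.2]
gripper_width: 0.0517
grasp_force: 62.5
```

Request:
{"name": "move_arm", "arguments": {
  "commands": [
    [0.045,0,0,0,0.5],
    [0.045,0,0,0,0.5],
    [0.045,0,0,0,0.5],
    [0.04,0,0,0,0.5],
    [0.02,0,0,0,0.5]
  ]
}}

```text
clock: 13.3
eef_pos: [0.4233, 0.2098, 0.1876]
ee_rot: [-0.001, 0.699, 0.715, 0.002]
ft_force: [-0.7, 0.0, -0.8]
gripper_width: 0.0514
grasp_force: 62.5
```

Request:
{"name": "move_arm", "arguments": {
  "commands": [
    [0,0,0,-0.062,0.5],
    [0,0,0,-0.062,0.5],
    [0,0,0,0,0.5]
  ]
}}

```text
clock: 13.6
eef_pos: [0.4242, 0.205, 0.1875]
ee_rot: [0.0, 0.656, 0.755, 0.001]
ft_force: [-0.2, 0.2, 0.0]
gripper_width: 0.0515
grasp_force: 62.5
```

```bash
python3 - <<'E'
from h import *
go(.5265,.215,.13,.14)
print(pose()[0]["grasp_force"])
E
```

```text
pos [0.4242 0.205  0.1875] az 0.1411 F [-0.2  0.2  0. ] w 0.0515 t 13.6
turn first 0.0011 then shift [-0.0045  0.1026  0.0577]
62.50305365421809
```

Request:
{"name": "move_arm", "arguments": {
  "commands": [
    [-0.001,0.026,0,0,0.5],
    [-0.001,0.026,0,0,0.5],
    [-0.001,0.026,0.015,0,0.5],
    [-0.001,0.025,0.02,0,0.5],
    [0,0,0,0,0.5]
  ]
}}

```text
clock: 14.1
eef_pos: [0.5277, 0.2141, 0.1492]
ee_rot: [0.001, 0.657, 0.754, -0.002]
ft_force: [-0.5, -0.0, -2.0]
gripper_width: 0.0514
grasp_force: 62.5
```

```bash
python3 - <<'E'
from h import *
go(.5265,.215,.034,.14)
K,T=cam("wrist");im=snapshot("wrist");save(im,"w5.png");t=snapshot("top");save(t,"t5.png");s=snapshot("side")
r=lambda a,f:cv2.resize(a[:,:,::-1],None,fx=f,fy=f,interpolation=3)
a=r(im,1.0); b=r(t[110:230,85:225],2.4); c=r(s[100:230,200:340],2.0)
W=np.zeros((560,800,3),np.uint8); W[:384,:288]=a[:,112:400]; W[:288,290:626]=b; W[290:550,400:680]=c
cv2.imwrite("pics/m5.png",W)
yaw=.14;c,s=np.cos(yaw),np.sin(yaw)
for x,y,z in ((-.084,-.105,.077),(-.058,-.092,.066),(-.058,.087,.077),(-.03,-.077,.12)):
    p=(.5259+c*x-s*y,.2195+s*x+c*y,z); print(x,y,z,(proj(K,T,p)-[112,0]).round(1), ((proj(*cam("top"),p)-[85,110])*2.4+[290,0]).round(1))
E
```

```text
pos [0.5277 0.2141 0.1492] az 0.1375 F [-0.5 -0.  -2. ] w 0.0514 t 14.1
turn first -0.0025 then shift [ 0.0015 -0.0008  0.1152]
-0.084 -0.105 0.077 [ 50.3 299.1] [580.  203.8]
-0.058 -0.092 0.066 [ 79.1 280.3] [565.9 182.9]
-0.058 0.087 0.077 [59.9 82.8] [401.7 207.5]
-0.03 -0.077 0.12 [ 98.8 305.7] [541.5 154.6]
```

View pics/m5.png

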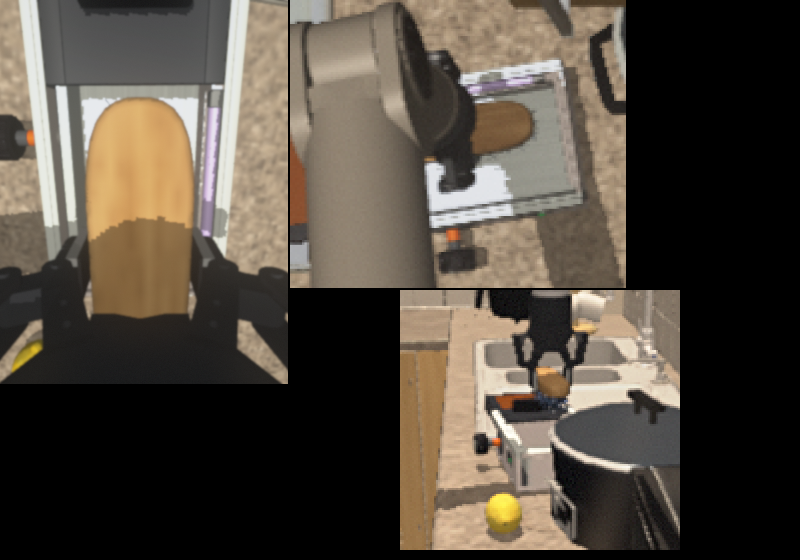

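The brush hangs level, centred across the chamber; cover edge at v≈83 as predicted, brush tip at wrist (252,97), right tip in the top view at crop (533,118). Checking its ends along the box.

```bash
python3 - <<'E'
from h import *
def loc(p):
    d=p[:2]-np.array([.5259,.2195]);c,s=np.cos(.14),np.sin(.14);return np.round([c*d[0]+s*d[1],-s*d[0]+c*d[1]],4)
K,T=cam("wrist");z=pose()[2][2]-.018+.040
print("left tip",loc(onplane(K,T,(252,97),z)),loc(onplane(K,T,(252,97),z-.01)))
print("sides at v=200",loc(onplane(K,T,(199,200),z)),loc(onplane(K,T,(306,200),z)))
K,T=cam("top");print("right tip",loc(onplane(K,T,(85+(533-290)/2.4,110+118/2.4),z)))
go(.5265,.215,.034,.14)
E
```

```text
left tip [0.0005 0.0725] [0.0006 0.0731]
sides at v=200 [-0.0246  0.0264] [0.0262 0.0263]
right tip [ 0.0011 -0.0808]
pos [0.5262 0.2152 0.1523] az 0.1399 F [ 0.5 -0.2  0.7] w 0.0511 t 14.25
turn first -0.0001 then shift [-0.0002  0.0002  0.1183]
```

Request:
{"name": "move_arm", "arguments": {
  "commands": [
    [0.002,0,0.02,0,0.5],
    [0,0,0.025,0,0.5],
    [0,0,0.025,0,0.5],
    [0,0,0.02,0,0.5],
    [0,0,0,0,0.5]
  ]
}}

```text
clock: 14.75
eef_pos: [0.5233, 0.2173, 0.0604]
ee_rot: [-0.002, 0.655, 0.755, -0.002]
ft_force: [-0.2, 0.0, -0.3]
gripper_width: 0.0515
grasp_force: 62.5
```

Request:
{"name": "move_arm", "arguments": {
  "commands": [
    [0,0,0.01,0,0.5],
    [0,0,0.008,0,0.5],
    [0,0,0,0,0.5]
  ]
}}

```text
clock: 15.05
eef_pos: [0.5258, 0.2175, 0.0436]
ee_rot: [-0.0, 0.655, 0.755, -0.0]
ft_force: [0.4, -0.0, -0.8]
gripper_width: 0.0511
grasp_force: 62.5
```

Request:
{"name": "move_arm", "arguments": {
  "commands": [
    [0,0,0.005,0,0.5],
    [0,0,0.003,0,0.5],
    [0,0,0,0,0.5]
  ]
}}

```text
clock: 15.35
eef_pos: [0.5259, 0.2173, 0.0354]
ee_rot: [-0.0, 0.656, 0.755, -0.0]
ft_force: [-0.1, 0.2, -0.6]
gripper_width: 0.0515
grasp_force: 62.5
```

Request:
{"name": "move_arm", "arguments": {
  "commands": [
    [0,0,0.002,0,0.5],
    [0,0,0,0,0.5]
  ]
}}

```text
clock: 15.55
eef_pos: [0.5262, 0.2173, 0.0337]
ee_rot: [-0.0, 0.656, 0.755, -0.0]
ft_force: [0.6, 0.1, -0.5]
gripper_width: 0.0514
grasp_force: 62.5
```

Request:
{"name": "move_arm", "arguments": {
  "commands": [
    [0,0,0.0015,0,0.5],
    [0,0,0.0015,0,0.5],
    [0,0,0,0,0.5]
  ]
}}

```text
clock: 15.85
eef_pos: [0.5264, 0.2174, 0.0334]
ee_rot: [-0.001, 0.656, 0.755, 0.0]
ft_force: [-4.4, -1.7, 13.6]
gripper_width: 0.0518
grasp_force: 65.0
```

Contact with the floor; releasing with a limited opening and rising.

Request:
{"name": "move_arm", "arguments": {
  "commands": [
    [0,0,-0.002,0,0.7],
    [0,0,0,0,0.8],
    [0,0,0,0,0.8],
    [0,0,0,0,0.8],
    [0,0,0,0,0.8]
  ]
}}

```text
clock: 16.35
eef_pos: [0.5261, 0.2173, 0.0325]
ee_rot: [-0.0, 0.655, 0.755, -0.0]
ft_force: [0.6, 0.7, 0.0]
gripper_width: 0.0678
grasp_force: 0.0
```

Request:
{"name": "move_arm", "arguments": {
  "commands": [
    [0,0,-0.01,0,0.8],
    [0,0,-0.03,0,0.8],
    [0,0,-0.04,0,0.8],
    [0,0,-0.04,0,0.8],
    [0,0,-0.03,0,0.8]
  ]
}}

```text
clock: 16.85
eef_pos: [0.5273, 0.2174, 0.1863]
ee_rot: [0.001, 0.656, 0.755, 0.002]
ft_force: [-0.5, 1.1, 0.3]
gripper_width: 0.0684
grasp_force: 0.0
```

Request:
{"name": "move_arm", "arguments": {
  "commands": [
    [-0.03,0,0,0,0.8],
    [0,0,0,0,0.8],
    [0,0,0,0,0.8]
  ]
}}

```text
clock: 17.15
eef_pos: [0.5306, 0.1866, 0.1834]
ee_rot: [0.0, 0.656, 0.754, 0.0]
ft_force: [-0.0, 0.8, -1.1]
gripper_width: 0.0684
grasp_force: 0.0
```

```bash
python3 - <<'E'
from h import *
# cover bar open position
go(.5014,.3618,.19,1.711)
K,T=cam("wrist");im=snapshot("wrist");save(im,"w6.png")
hsv=cv2.cvtColor(im,cv2.COLOR_RGB2HSV);m=((hsv[...,0]<22)&(hsv[...,1]>95)&(hsv[...,2]>60)).astype(np.uint8)
m=cv2.morphologyEx(m,cv2.MORPH_OPEN,np.ones((5,5)));n,l,st,c=cv2.connectedComponentsWithStats(m)
def loc(p):
    d=np.asarray(p)[...,:2]-np.array([.5259,.2195]);c,s=np.cos(.14),np.sin(.14);return np.stack([c*d[...,0]+s*d[...,1],-s*d[...,0]+c*d[...,1]],-1)
for i in np.argsort(-st[1:,4])[:2]+1:
    P=loc(np.array([onplane(K,T,p,.061) for p in np.argwhere(l==i)[:,::-1]])); print(st[i],P.min(0).round(4),P.max(0).round(4))
E
```

```text
pos [0.5306 0.1866 0.1834] az 0.1385 F [-0.   0.8 -1.1] w 0.0684 t 17.15
turn first -1.5725 then shift [ 0.0045  0.1776 -0.0065]
[ 228   73   49  148 6391] [-0.0225 -0.0719] [0.025  0.0733]
[ 445  110   67   71 3682] [ 0.1918 -0.0284] [0.2671 0.0403]
```

View pics/w6.png

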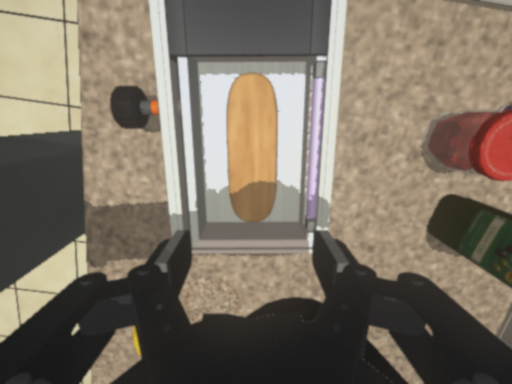

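The brush lies flat and centred (228–277, 73–221), knob still out (orange at (152,107)). Now back to the cover bar.

Request:
{"name": "move_arm", "arguments": {
  "commands": [
    [0,0,-0.007,-0.143,0.8],
    [0,0,0,-0.143,0.8],
    [0,0,0,-0.143,0.8],
    [0,0,0,-0.143,0.8],
    [0,0,0,-0.143,0.8]
  ]
}}

```text
clock: 17.7
eef_pos: [0.5297, 0.189, 0.1891]
ee_rot: [-0.001, 0.346, 0.938, -0.0]
ft_force: [0.5, -0.2, 1.2]
gripper_width: 0.0683
grasp_force: 0.0
```

Request:
{"name": "move_arm", "arguments": {
  "commands": [
    [0,0,0,-0.143,0.8],
    [0,0,0,-0.143,0.8],
    [0,0,0,-0.143,0.8],
    [0,0,0,-0.143,0.8],
    [0,0,0,-0.143,0.8]
  ]
}}

```text
clock: 18.2
eef_pos: [0.5297, 0.189, 0.1891]
ee_rot: [-0.001, -0.004, 1.0, 0.0]
ft_force: [0.1, 0.5, 0.5]
gripper_width: 0.0681
grasp_force: 0.0
```

Request:
{"name": "move_arm", "arguments": {
  "commands": [
    [0,0,0,-0.143,0.8],
    [0.001,0.045,0,0,0.8],
    [0.001,0.045,0,0,0.8],
    [0.001,0.045,0,0,0.8],
    [0.001,0.043,0,0,0.8]
  ]
}}

```text
clock: 18.7
eef_pos: [0.4993, 0.3664, 0.1891]
ee_rot: [-0.001, -0.073, 0.997, 0.0]
ft_force: [0.1, 0.2, 0.2]
gripper_width: 0.0685
grasp_force: 0.0
```

Request:
{"name": "move_arm", "arguments": {
  "commands": [
    [0,0,0,0,0.8],
    [0,0,0,0,0.8]
  ]
}}

```text
clock: 18.9
eef_pos: [0.4991, 0.3658, 0.1886]
ee_rot: [-0.001, -0.074, 0.997, -0.0]
ft_force: [0.1, -0.0, 0.6]
gripper_width: 0.0685
grasp_force: 0.0
```

```bash
python3 - <<'E'
from h import *
go(.5014,.3618,.082,1.711)
E
```

```text
pos [0.4991 0.3658 0.1886] az 1.7194 F [ 0.1 -0.   0.6] w 0.0685 t 18.9
turn first 0.0084 then shift [-0.0019 -0.0043  0.1066]
```

Request:
{"name": "move_arm", "arguments": {
  "commands": [
    [-0.002,-0.004,0.04,0.008,0.8],
    [0,0,0.04,0,0.8],
    [0,0,0.026,0,0.8],
    [0,0,0,0,0.8],
    [0,0,0,0,0.3]
  ]
}}

```text
clock: 19.4
eef_pos: [0.5042, 0.3585, 0.0841]
ee_rot: [0.0, -0.067, 0.998, -0.0]
ft_force: [0.9, 0.5, 0.3]
gripper_width: 0.0552
grasp_force: 0.0
```

Request:
{"name": "move_arm", "arguments": {
  "commands": [
    [0,0,0,0,0.1],
    [0,0,0,0,0],
    [0,0,0,0,0],
    [0,0,0,0,0],
    [0,0,0,0,0]
  ]
}}

```text
clock: 19.9
eef_pos: [0.5048, 0.3607, 0.086]
ee_rot: [0.002, -0.068, 0.998, 0.001]
ft_force: [-0.7, 0.5, 5.3]
gripper_width: 0.0123
grasp_force: 61.2
```

```bash
python3 - <<'E'
from h import *
go(.5274,.1776,.086,1.711)
E
```

```text
pos [0.5048 0.3607 0.086 ] az 1.7068 F [-0.7  0.5  5.3] w 0.0123 t 19.9
turn first -0.0042 then shift [ 0.0032 -0.1845 -0.0004]
```

Request:
{"name": "move_arm", "arguments": {
  "commands": [
    [0,-0.02,0,-0.004,0],
    [0,-0.035,0,0,0],
    [0,-0.035,0,0,0],
    [0,-0.035,0,0,0],
    [0,-0.035,0,0,0]
  ]
}}

```text
clock: 20.4
eef_pos: [0.5274, 0.2043, 0.0861]
ee_rot: [0.003, -0.071, 0.997, 0.003]
ft_force: [1.8, 4.4, 4.3]
gripper_width: 0.0119
grasp_force: 60.9
```

Request:
{"name": "move_arm", "arguments": {
  "commands": [
    [0,-0.015,0,0,0],
    [0,-0.008,0,0,0],
    [0,-0.004,0,0,0],
    [0,0,0,0,0]
  ]
}}

```text
clock: 20.8
eef_pos: [0.5312, 0.178, 0.086]
ee_rot: [0.003, -0.07, 0.998, 0.003]
ft_force: [1.5, 5.6, 6.4]
gripper_width: 0.012
grasp_force: 61.2
```

Request:
{"name": "move_arm", "arguments": {
  "commands": [
    [0,-0.003,0,0,0],
    [0,-0.002,0,0,0],
    [0,0,0,0,0]
  ]
}}

```text
clock: 21.1
eef_pos: [0.5313, 0.1779, 0.086]
ee_rot: [0.003, -0.072, 0.997, 0.005]
ft_force: [0.0, 9.7, 5.3]
gripper_width: 0.0121
grasp_force: 61.0
```

Request:
{"name": "move_arm", "arguments": {
  "commands": [
    [0,0,0,0,0.6],
    [0,0,0,0,1],
    [0,0,0,0,1],
    [0,0,0,0,1],
    [0,0,-0.03,0,1]
  ]
}}

```text
clock: 21.6
eef_pos: [0.5263, 0.1676, 0.1098]
ee_rot: [-0.005, -0.069, 0.998, -0.002]
ft_force: [-0.4, 0.1, 0.2]
gripper_width: 0.083
grasp_force: 0.0
```

Request:
{"name": "move_arm", "arguments": {
  "commands": [
    [0,0,-0.04,0,1],
    [0,0,-0.04,0,1],
    [0,0,0,0,1],
    [0,0,0,0,1]
  ]
}}

```text
clock: 22.0
eef_pos: [0.5308, 0.169, 0.1947]
ee_rot: [0.001, -0.069, 0.998, 0.0]
ft_force: [-0.0, -0.4, -1.3]
gripper_width: 0.0854
grasp_force: 0.0
```

```bash
python3 - <<'E'
from h import *
go(.3985,.2475,.19,1.711)
K,T=cam("wrist");im=snapshot("wrist");save(im,"w7.png");t=snapshot("top");save(t,"t7.png")
hsv=cv2.cvtColor(t,cv2.COLOR_RGB2HSV);m=((hsv[...,0]<18)&(hsv[...,1]>140)&(hsv[...,2]>60)).astype(np.uint8)
mm=np.zeros_like(m);mm[130:210,100:200]=m[130:210,100:200];M=cv2.moments(mm,True);print(M['m00'],M['m10']/M['m00'],M['m01']/M['m00'])
E
```

```text
pos [0.5308 0.169  0.1947] az 1.7092 F [-0.  -0.4 -1.3] w 0.0854 t 22.0
turn first -0.0018 then shift [0.1201 0.0962 0.0045]
1.0 167.0 171.0
```

Request:
{"name": "move_arm", "arguments": {
  "commands": [
    [0.03,0.024,0,-0.002,1],
    [0.03,0.024,0,0,1],
    [0.03,0.024,0,0,1],
    [0.03,0.024,0,0,1],
    [0,0,0,0,1]
  ]
}}

```text
clock: 22.6
eef_pos: [0.3913, 0.2511, 0.1918]
ee_rot: [-0.004, -0.076, 0.997, 0.0]
ft_force: [0.5, 0.3, -0.2]
gripper_width: 0.0854
grasp_force: 0.0
```

```bash
python3 - <<'E'
from h import *
go(.3975,.2475,.026,1.711)
K,T=cam("wrist");im=snapshot("wrist");save(im,"w8.png")
yaw=.14;c,s=np.cos(yaw),np.sin(yaw)
for x,y,z in ((-.134,.045,.066),(-.084,.152,.077),(-.06,-.105,.073),(-.06,.099,.073)): print(proj(K,T,(.5259+c*x-s*y,.2195+s*x+c*y,z)).round(1))
cv2.imwrite("pics/w8c.png",cv2.resize(im[130:380,60:460,::-1],None,fx=1.9,fy=1.9,interpolation=3))
E
```

```text
pos [0.3913 0.2511 0.1918] az 1.722 F [ 0.5  0.3 -0.2] w 0.0854 t 22.6
turn first 0.011 then shift [-0.0068 -0.0046  0.1657]
[247.7 180.5]
[349.  230.4]
[109.2 246.8]
[296.7 248.7]
```

View pics/w8c.png

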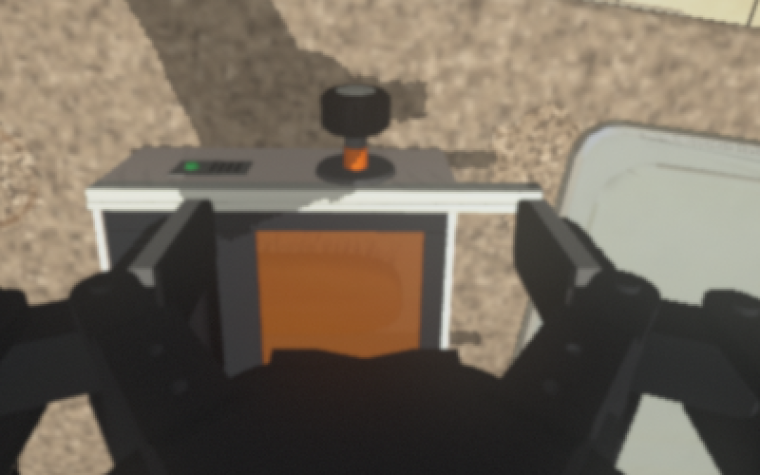

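Cover looks shut (window/frame margins as before opening, brush visible through the window), knob out. Gripping the knob to push it in.

Request:
{"name": "move_arm", "arguments": {
  "commands": [
    [-0.006,-0.004,0.04,0.011,1],
    [0,0,0.04,0,1],
    [0,0,0.04,0,1],
    [0,0,0.03,0,1],
    [0,0,0.014,0,1]
  ]
}}

```text
clock: 23.15
eef_pos: [0.4025, 0.2412, 0.0257]
ee_rot: [-0.003, -0.064, 0.998, -0.003]
ft_force: [-0.5, 0.7, 0.2]
gripper_width: 0.0855
grasp_force: 0.0
```

Request:
{"name": "move_arm", "arguments": {
  "commands": [
    [0,0,0,0,1],
    [0,0,0,0,0.6],
    [0,0,0,0,0.3],
    [0,0,0,0,0.3],
    [0,0,0,0,0.3]
  ]
}}

```text
clock: 23.65
eef_pos: [0.4052, 0.2477, 0.0319]
ee_rot: [0.001, -0.066, 0.998, 0.003]
ft_force: [-1.9, 3.1, 4.3]
gripper_width: 0.0379
grasp_force: 59.5
```

```bash
python3 - <<'E'
from h import *
go(.4148,.2491,.027,1.711)
E
```

```text
pos [0.4052 0.2477 0.0319] az 1.702 F [-1.9  3.1  4.3] w 0.0379 t 23.65
turn first -0.009 then shift [-0.0097  0.      0.0049]
```

Request:
{"name": "move_arm", "arguments": {
  "commands": [
    [-0.005,0,0,0,0.3],
    [-0.005,0,0,0,0.3],
    [-0.005,0,0,0,0.3],
    [-0.003,0,0,0,0.3],
    [0,0,0,0,0.3]
  ]
}}

```text
clock: 24.15
eef_pos: [0.4211, 0.25, 0.0318]
ee_rot: [-0.0, -0.066, 0.998, 0.002]
ft_force: [-5.7, 3.4, 9.2]
gripper_width: 0.0378
grasp_force: 61.0
```

Request:
{"name": "move_arm", "arguments": {
  "commands": [
    [-0.002,0,0,0,0.3],
    [-0.002,0,0,0,0.3],
    [0,0,0,0,0.3]
  ]
}}

```text
clock: 24.45
eef_pos: [0.4211, 0.25, 0.0316]
ee_rot: [-0.004, -0.066, 0.998, 0.001]
ft_force: [-12.2, -0.1, 17.3]
gripper_width: 0.0382
grasp_force: 61.6
```

Request:
{"name": "move_arm", "arguments": {
  "commands": [
    [0.003,0,0,0,0.3],
    [0.002,0,0,0,0.3],
    [0,0,0,0,0.3],
    [0,0,0,0,0.6],
    [0,0,0,0,1]
  ]
}}

```text
clock: 24.95
eef_pos: [0.4219, 0.2465, 0.0303]
ee_rot: [0.001, -0.065, 0.998, -0.0]
ft_force: [0.3, -0.2, 0.1]
gripper_width: 0.0641
grasp_force: 0.0
```

Request:
{"name": "move_arm", "arguments": {
  "commands": [
    [0,0,0,0,1],
    [0,0,0,0,1],
    [0,0,0,0,1],
    [0.002,0,-0.02,0,1],
    [0,0,-0.04,0,1]
  ]
}}

```text
clock: 25.45
eef_pos: [0.4163, 0.2446, 0.0875]
ee_rot: [-0.004, -0.065, 0.998, -0.002]
ft_force: [0.6, 0.6, -0.0]
gripper_width: 0.0854
grasp_force: 0.0
```

Request:
{"name": "move_arm", "arguments": {
  "commands": [
    [0,0,-0.05,0,1],
    [0,0,-0.05,0,1],
    [0.04,0,0,0,1],
    [0.04,0,0,0,1],
    [0,0,0,0,1]
  ]
}}

```text
clock: 25.95
eef_pos: [0.3343, 0.2352, 0.189]
ee_rot: [-0.003, -0.067, 0.998, -0.001]
ft_force: [0.8, 0.8, -0.8]
gripper_width: 0.0855
grasp_force: 0.0
```

```bash
python3 - <<'E'
from h import *
go(.4,.25,.19,1.711)
K,T=cam("wrist");im=snapshot("wrist");save(im,"w9.png")
t=snapshot("top");save(t,"t9.png")
hsv=cv2.cvtColor(im,cv2.COLOR_RGB2HSV)
yaw=.14;c,s=np.cos(yaw),np.sin(yaw)
P=lambda x,y,z:proj(K,T,(.5259+c*x-s*y,.2195+s*x+c*y,z))
ku,kv=P(-.106,.045,.06); print("knob pred",ku,kv,"front face",P(-.094,.045,.066),P(-.118,.045,.066))
u=int(round(ku)); V=hsv[...,2]
print([(v,int(V[v,u])) for v in range(int(kv)-30,int(kv)+40,2)])
o=((hsv[...,0]<16)&(hsv[...,1]>150)&(hsv[...,2]>120)); n,l,st,cc=cv2.connectedComponentsWithStats(o.astype(np.uint8)); print(st[1:][st[1:,4]>8])
ht=cv2.cvtColor(t,cv2.COLOR_RGB2HSV);m=((ht[...,0]<18)&(ht[...,1]>140)&(ht[...,2]>60)).astype(np.uint8)
mm=np.zeros_like(m);mm[130:205,110:200]=m[130:205,110:200];n,l,st,cc=cv2.connectedComponentsWithStats(mm);i=1+np.argmax(st[1:,4]);print("window",st[i],cc[i].round(1))
E
```

```text
pos [0.3343 0.2352 0.189 ] az 1.7054 F [ 0.8  0.8 -0.8] w 0.0855 t 25.95
turn first -0.0056 then shift [-0.0671  0.0055 -0.0014]
knob pred 255.37819701430337 253.82451770814137 front face [255.46055747 266.01504236] [255.42103445 246.77370708]
[(223, 168), (225, 137), (227, 112), (229, 114), (231, 114), (233, 91), (235, 81), (237, 100), (239, 104), (241, 112), (243, 111), (245, 65), (247, 57), (249, 62), (251, 60), (253, 60), (255, 59), (257, 58), (259, 59), (261, 59), (263, 59), (265, 68), (267, 62), (269, 61), (271, 61), (273, 74), (275, 102), (277, 102), (279, 142), (281, 220), (283, 225), (285, 215), (287, 219), (289, 200), (291, 88)]
[[ 206  300   83   18 1193]]
window [ 128  151   42   45 1433] [148.7 172.6]
```

The window centroid matches the starting picture within 0.1 px, so the cover is shut. No orange band shows and the knob's back edge is at its pushed-in position. The arm is clear, so I'm handing in.

```bash
python3 -c "
from station import *
print(job_done())"
```

```text
the job is handed in; nothing more can be done
None
```

The job is handed in at about 26 s: the brush lies flat and centred on the chamber floor, the cover is shut, the knob is pushed back in, and the mug and lemon were not touched (the judge returned no verdict, so these are my own camera and force checks).

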